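# Turn the divider of a recipe folder

### The arm

A 6-joint arm with a two-finger parallel gripper is mounted at the origin on the work surface. World frame = base frame: x ahead of the robot, y to its left, z up, the work surface at z = 0. Lengths are in m, angles in degrees, forces in N, time in s.
With the tool pointing down it reaches from about 0.35 to 0.875 m from the base axis. Payload 4.2 kg.
Tool frame: the origin (TCP) lies midway between the tips of the shut fingers; the grasp point (between the pads) lies 19 mm behind it; y points along the fingers, z is the direction in which the jaws open and shut, and the axes are right-handed (so a half turn about y gives the same grasp; the last joint's range is limited). The gripper opens to 87 mm and grips with 3 to 60 N. Pads are 19 mm wide; open, the fingers measure 117 mm over their backs; the gripper's body (75 mm by 190 mm) begins 51 mm behind the grasp point.
Start: joints at [91.364, 22.042, 0.453, 0, -68.411, -14.817], TCP at [0.145, 0.608, 0.223] pointing down, gripper open.
Joint ranges: [-179.83, 179.83], [-69.29, 118.12], [-61.27, 80.66], [-181.25, 117.63], [-171.15, -9.14], [-177.46, 177.46]. Speed limits (degrees/s): [159.86, 159.86, 180, 180, 180, 180].

### API

Orientations are given as [roll, pitch, yaw] about the fixed x, y, z axes, in that order (R = Rz(yaw) Ry(pitch) Rx(roll)).
In Python, from workcell import env gives the robot as it stands. The module is installed in compiled form; this text tells all that it offers. Calls block until the motion is done:
- env.goto(position, orientation): joint-space move of the TCP to a pose.
- env.move_straight(position, rotation=None, rate=0.15, force_limit=None): straight line of the TCP; rotation=None keeps the orientation; rate is the mean speed in m/s. With force_limit (N) it stops when the force on the tool has changed by that much, and returns True; else False.
- env.set_joints(angles): joint-space move.
- env.gripper_to(opening, grasp_force=None): opening from 0.0 (shut) to 1.0 (fully open); grasp_force is the grip in N (None keeps the last); returns when the fingers have stopped.
- env.dwell(seconds).
- env.inverse_kinematics(position, orientation): joint angles nearest the present ones, or None.
- env.read_state(): the state.
- env.grab_frame(name): name is "side" or "top"; returns a dict with "image" (400x640x3 uint8, blue, green, red), "fx", "fy", "cx", "cy" (pixels), "D" ([k1, k2, p1, p2, k3] as OpenCV has them; the pictures are not rectified), "position" and "orientation" of the camera in the world. Camera axes: x right, y up, looking along -z (the intrinsics and any distortion apply to the point x, -y, -z); pixel columns grow to the right and rows downward; lengths in m; the calibration is good to about 2 mm. A picture is of the moment at which its call begins. There is no depth.
A pose or a line that the arm cannot do raises env.Unreachable and nothing moves.
- env.close_job(): hands the job in, once; it reports no verdict.
Trained networks look in a picture, given as the dict that the camera call returned (one of the last four; its "shot" number tells which), for a name from the list of things; names that differ only in an ending like _2 or _b are one class to them, and where a whole thing is asked for, a point or a joint stands for the part that bears it (a point fixed in the world has none). Each returns a list of dicts, best first, with "score" (0 to 1); they miss things now and then, are a little off and sometimes report something else, mostly with a low value. They report only what shows in the picture. A call takes as long as a camera call. They do not tell look-alikes from the thing itself.
- env.search_frame(picture, thing): "xyz" ([x, y, z] in m, in world coordinates, good to about 4 mm: the middle of the surface that is visible of it).
- env.trace(picture, thing): "mask" (400x640 bool, what is visible of it).
The state is a dict: "clock": time; "joint_positions": joint angles; "qvel": joint speeds; "joint_torque": joint torques, N m; "position": TCP position; "tool_rot": TCP orientation; "force": force on the tool from outside, world axes, zero at the start; "wrist_torque": the same for the moment, N m; "opening": opening from 0.0 (shut) to 1.0 (fully open).
Only numpy, scipy, OpenCV 4.12 (cv2) and the standard library are available. Lean on these libraries where they do the work, as an engineer would, in place of code of your own. Each camera call takes 0.05 s, during which the arm holds its last target. There are 200 camera calls.

### The job

Turn the recipe folder on the worktop to its next section: push the loose top divider (the stiff board with the uppermost tab, lying on the pages on the robot's right) up and over the rings until it lies flat on the left-hand pages. Only push it, without pinching the board between the fingers, and leave the folder and everything around it where they are. Finish with the hand clear.

Things in the scene. Friction and masses are not known exactly. Their poses are not given: they have to be found in the camera images.
- folder: Open four-ring recipe folder lying loose on the worktop, 1.9 kg: brown cover 236 x 432 x 3 mm, a 25 mm thick block of white pages on either half, out to 168 mm from the middle. Origin: centre of its underside. Its x runs along the spine, away from the robot; y to the left-hand pages, -y to the right-hand pages; z up.
- ring_line (a point): Centre of the four steel rings, midway along the spine, 32 mm above the worktop straight above the folder's origin. The divider turns about the line through this point along the folder's x. The rings are 54 mm across; their tops are 59 mm above the worktop.
- divider (a joint): Turn of the loose top divider about the ring line: 0 = flat on the right-hand pages (start), 1.57 upright, 3.14 = flat on the left-hand pages; these are its stops. Rigid cardboard leaf, 0.14 kg, 215 mm along the spine, reaching 172 mm from the ring line (tab 196). The rings drag on it: it stays by itself within about 15 to 20 degrees of upright; leaning further it sinks to that side.
- tab (a point): Middle of the outer edge of the divider's tab, mid-thickness; moves with it. The tab is 62 mm long along the spine, centred at folder x = +70 mm, and spans 172 to 196 mm from the ring line. While it lies flat its underside is 30.5 mm above the worktop and only the 3 mm cover lies below it: a free gap 27 mm high, 28 mm deep.
- lower_tabs (a point): Two more tabs on the right side, lower in the stack, at folder x = 0 and x = -70 mm, 20 and 10 mm above the worktop, reaching 195 mm from the ring line: they belong to dividers held fast between the pages, not to be turned. This point is midway between the two at their outer edge. Two like them stick out on the left side.
- divider_back: The divider's 3 mm board, tab included: its back is underneath at the start and faces up when the divider has been turned. Origin: on the ring line at its middle.
- divider_front: The 1.5 mm pale card stuck on the divider's front, tab included, 2 to 7 mm in from the board's edges: facing up at the start, down when the divider has been turned. Origin: on the ring line at its middle.
- egg_timer: White domed kitchen timer, 62 mm wide, 61 mm high, beyond the folder's far edge; origin under its centre.
- pepper_mill: Dark wooden pepper mill, 54 mm wide, 170 mm high, beyond the folder's far edge on the left; origin under its centre.
- spice_jar: Amber spice jar with black cap, 44 mm wide, 95 mm high, beyond the folder's far edge on the right; origin under its centre.
- mug: White mug, 80 mm wide, 92 mm high, to the right of the folder's near right corner; origin under its centre.
- spoon: Wooden spoon, 270 mm long, lying on the worktop left of the folder and along it; origin under its middle.
- egg_cup: Small blue cup, 48 mm wide, 60 mm high, standing well out to the right of the folder; origin under its centre.
Mind the look-alikes: they are no part of the job. Of the things shaped like the mug, the white one is meant.

How it is judged (in metres and radians):
On the way, in this order (a step that is already met when the one before it is completed fails the run):
1. the divider is raised off the right-hand pages (value of joint divider between 0.5 and 1.5 rad).
2. the divider is past upright, over the left-hand pages (value of joint divider above 1.8 rad).
At the end, for the whole second after the job is handed in: The divider lies flat on the left-hand pages (within 5 degrees, at rest); the folder lies flat within 30 mm of where it was; timer, mill, jar, mug, spoon and cup stand or lie as before, within 30 mm of where they were (value of joint divider above 3.06 rad and velocity of joint divider below 0.05 rad/s and distance of each of folder, egg_timer, pepper_mill, spice_jar, mug, spoon, egg_cup from where it was at the start of the episode below 0.03 m and angle between folder's own z axis and vertical below 0.03 rad and linear speed of folder below 0.02 m/s and angle between each of egg_timer, pepper_mill, spice_jar, mug, spoon, egg_cup's own z axis and vertical below 0.15 rad); the robot touches nothing.
It fails at once if the divider is pinched: the fingers press on its front and its back at once (over 2 N each) (contact force between the fingers and divider_front above 2 N and contact force between the fingers and divider_back above 2 N).
It fails at once if the folder is lifted or tipped off the worktop, or shoved more than 40 mm (angle between folder's own z axis and vertical above 0.12 rad or height (world z) of folder above 0.015 m or distance of folder from where it was at the start of the episode above 0.04 m).
It fails at once if a thing beside the folder is lifted, knocked over or shoved more than 40 mm (distance of any of egg_timer, pepper_mill, spice_jar, mug, spoon, egg_cup from where it was at the start of the episode above 0.04 m or height (world z) of any of egg_timer, pepper_mill, spice_jar, mug, spoon, egg_cup above 0.03 m or angle between any of egg_timer, pepper_mill, spice_jar, mug, spoon, egg_cup's own z axis and vertical above 0.5 rad).
It also fails if it takes over 48 s, if anything falls off the work surface, if the arm or the gripper's body presses on something with over 40 N, if the wrist force passes 120 N, or if a joint passes its speed limit or range.

## Working session

There is one attempt and no reset: what is moved stays moved. The work goes in short steps, each a Python script; the robot and the scene stay as the last script left them, time stands still between calls to the robot, and variables do not carry over. Pictures are saved under pics/ and viewed, about 8 in all and at most 12, crops included, and the job is handed in when it is done.

```bash
mkdir -p pics; ls; cat > h.py <<'E'
import numpy as np, cv2
from scipy.spatial.transform import Rotation as R
from workcell import env
def camR(f):
    o=np.array(f["orientation"],float)
    return R.from_euler('xyz',o,degrees=True).as_matrix() if o.shape==(3,) else (o if o.shape==(3,3) else None)
def project(f,P):
    P=np.atleast_2d(P); c=(P-np.array(f["position"]))@camR(f); c=c*[1,-1,-1]
    K=np.array([[f["fx"],0,f["cx"]],[0,f["fy"],f["cy"]],[0,0,1.]])
    return cv2.projectPoints(c,np.zeros(3),np.zeros(3),K,np.array(f["D"],float))[0].reshape(-1,2)
def backproject(f,uv,z):
    K=np.array([[f["fx"],0,f["cx"]],[0,f["fy"],f["cy"]],[0,0,1.]])
    n=cv2.undistortPoints(np.array(uv,float).reshape(-1,1,2),K,np.array(f["D"],float)).reshape(-1,2)
    d=np.c_[n[:,0],-n[:,1],-np.ones(len(n))]@camR(f).T
    p=np.array(f["position"]); return p+d*((z-p[2])/d[:,2])[:,None]
E
python3 - <<'E'
from h import *
s=env.read_state(); print(s["clock"],s["position"],s["tool_rot"],s["opening"])
ims=[]
for n in("top","side"):
    f=env.grab_frame(n); ims.append(f["image"]); print(n,f["position"],f["orientation"],f["fx"],f["D"])
    cv2.imwrite(f"pics/{n}0.png",f["image"])
    for t in("folder","ring_line","divider","tab","lower_tabs","divider_front","mug","egg_timer","pepper_mill","spice_jar","spoon","egg_cup"):
        print(t,[(np.round(d["xyz"],3).tolist(),round(d["score"],2),project(f,d["xyz"])[0].round().tolist()) for d in env.search_frame(f,t)])
print(env.read_state()["clock"])
E
```

```text
pics
0.0 [0.14521451 0.60727683 0.22146127] [-8.98767426e+01  5.42926194e-03  1.66541037e+02] 1.0027569824404563
top [ 0.30005729 -0.0159536   1.25554542] [ 10.65173678   0.29307658 -89.59470688] 447.7063314812167 [-0.09844324  0.          0.          0.          0.        ]
folder [([0.52, 0.053, 0.028], 0.64, [299.0, 206.0]), ([0.678, -0.337, 0.042], 0.46, [437.0, 152.0])]
ring_line [([0.523, 0.05, 0.03], 0.72, [300.0, 205.0])]
divider [([0.554, -0.049, 0.034], 0.96, [336.0, 194.0])]
tab [([0.552, -0.044, 0.034], 0.7, [334.0, 195.0])]
lower_tabs [([0.525, 0.049, 0.027], 0.75, [300.0, 205.0])]
divider_front [([0.557, -0.051, 0.035], 0.76, [336.0, 193.0])]
mug [([0.455, -0.432, 0.04], 0.89, [474.0, 230.0]), ([0.31, -0.253, 0.022], 0.86, [410.0, 284.0]), ([0.478, -0.278, 0.032], 0.58, [418.0, 222.0]), ([0.263, -0.468, 0.041], 0.55, [491.0, 301.0])]
egg_timer [([0.699, 0.132, 0.051], 0.69, [272.0, 143.0]), ([0.675, -0.335, 0.043], 0.53, [437.0, 153.0])]
pepper_mill [([0.673, 0.206, 0.12], 0.64, [241.0, 144.0])]
spice_jar [([0.752, -0.049, 0.086], 0.55, [336.0, 120.0]), ([0.547, -0.049,
[... 664 characters left out ...]
.04], 0.84, [331.0, 207.0])]
mug [([0.444, -0.431, 0.052], 0.89, [403.0, 308.0]), ([0.259, -0.463, 0.052], 0.86, [354.0, 367.0]), ([0.307, -0.252, 0.058], 0.68, [308.0, 289.0]), ([0.751, -0.058, 0.059], 0.15, [380.0, 174.0])]
egg_timer [([0.697, 0.125, 0.04], 0.76, [328.0, 158.0])]
pepper_mill [([0.672, 0.199, 0.088], 0.74, [308.0, 139.0])]
spice_jar [([0.75, -0.058, 0.058], 0.92, [380.0, 174.0]), ([0.55, -0.054, 0.034], 0.7, [330.0, 208.0])]
spoon [([0.412, 0.311, 0.014], 0.66, [226.0, 172.0]), ([0.549, -0.056, 0.038], 0.39, [330.0, 207.0])]
egg_cup [([0.662, -0.332, 0.04], 0.79, [430.0, 242.0]), ([0.671, 0.2, 0.086], 0.25, [308.0, 140.0]), ([0.546, -0.058, 0.04], 0.15, [330.0, 208.0])]
1.3
```

```bash
python3 - <<'E'
import cv2
a=cv2.imread('pics/top0.png');cv2.imwrite('pics/top0c.png',cv2.resize(a[90:310,190:510],None,fx=2.5,fy=2.5,interpolation=cv2.INTER_CUBIC))
b=cv2.imread('pics/side0.png');cv2.imwrite('pics/side0c.png',cv2.resize(b[110:380,180:500],None,fx=2.2,fy=2.2,interpolation=cv2.INTER_CUBIC))
E
```

```text
(no output)
```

View pics/top0c.png

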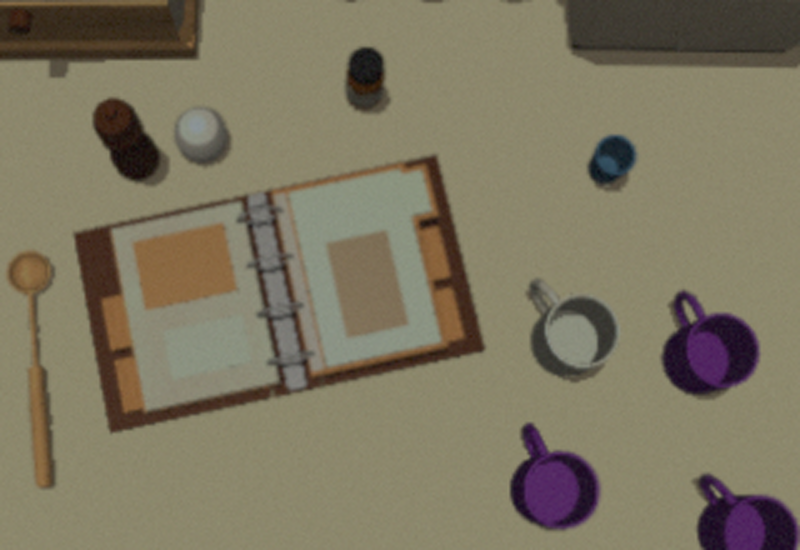

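View pics/side0c.png

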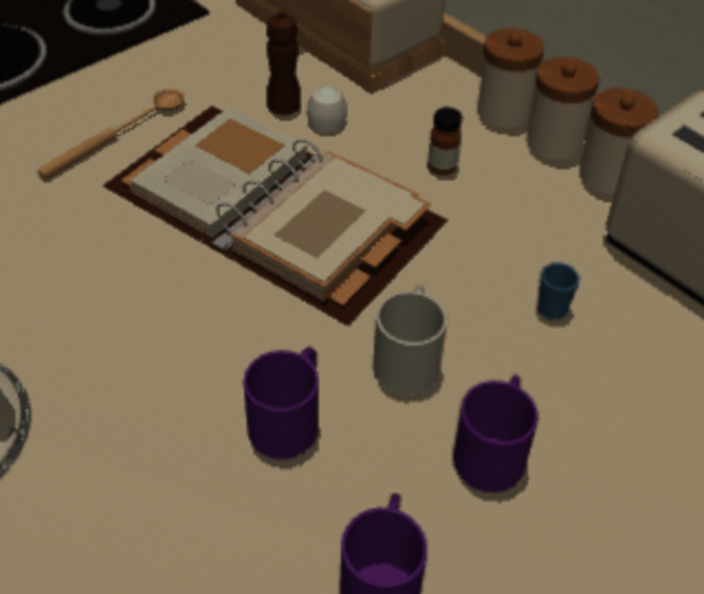

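The top view shows the folder rotated about 11°. Cover corners in the crop are (75,233), (437,156), (484,350) and (110,432). The uppermost tab is at the far right, around (425,190) in the crop, pale and continuous with the top board. The two orange tabs at (435,255) and (448,315) are the lower ones.

There are four mug shapes: one white at crop (575,335), and three purple at (710,350), (555,488) and (748,530). The white one is the mug that is meant, and I only have to avoid it.

Next I'll get the folder pose from its corners.

```bash
cat >> h.py <<'E'
def fit_folder(P):  # P: world xy of corners FL, FR, NR, NL
    M=np.array([[.118,.216],[.118,-.216],[-.118,-.216],[-.118,.216]])
    c=P.mean(0); U,_,Vt=np.linalg.svd((M-M.mean(0)).T@(P-c)); Rm=Vt.T@U.T
    return c,np.degrees(np.arctan2(Rm[1,0],Rm[0,0])),np.linalg.norm((M@Rm.T+c)-P,axis=1)
E
python3 - <<'E'
from h import *
ft=env.grab_frame("top"); fs=env.grab_frame("side")
top=np.array([[75,233],[437,156],[484,350],[110,432]])/2.5+[190,90]
side=np.array([[214,107],[446,218],[348,322],[106,185]])/2.2+[180,110]
r=[]
for f,c in((ft,top),(fs,side)):
    P=backproject(f,c,0.003)[:,:2]; k=fit_folder(P); r.append(k); print(np.round(P,3).tolist(),k)
c=(r[0][0]+r[1][0])/2; yaw=(r[0][1]+r[1][1])/2; print(c,yaw)
Rm=R.from_euler('z',yaw,degrees=True).as_matrix()
T=lambda p: np.array([*c,0])+Rm@np.array(p)
print("tab world",T([.07,-.196,.032]))
for n,p in dict(mug=[.478,-.278],cup=[.672,-.332],jar=[.752,-.055],timer=[.699,.13],mill=[.673,.203],purple=[.45,-.432]).items(): print(n,(Rm.T@(np.array([*p,0])-[*c,0])).round(3))
for n,f,o,s,w in(("top",ft,(190,90),2.5,(320,220)),("side",fs,(180,110),2.2,(320,270))):
    im=f["image"].copy();im=im[o[1]:o[1]+w[1],o[0]:o[0]+w[0]];im=cv2.resize(im,None,fx=s,fy=s,interpolation=cv2.INTER_CUBIC)
    for pts,col in(([[.118,.216,.003],[.118,-.216,.003],[-.118,-.216,.003],[-.118,.216,.003]],(0,0,255)),([[.101,-.172,.034],[.101,-.196,.034],[.039,-.196,.034],[.039,-.172,.034]],(255,0,0)),([[-.1,0,.059],[.1,0,.059]],(0,255,0))):
        uv=(project(f,[T(q) for q in pts])-o)*s; cv2.polylines(im,[uv.astype(np.int32)],True,col,1)
    cv2.imwrite(f"pics/{n}1.png",im[:400,:560])
a=cv2.imread("pics/top1.png");b=cv2.imread("pics/side1.png");k=lambda i:cv2.resize(i,(560,298))if 0 else i[90:390]
cv2.imwrite("pics/ov.png",np.vstack([k(a),k(b)]))
E
```

```text
[[0.592, 0.284], [0.686, -0.135], [0.459, -0.185], [0.364, 0.234]] (array([0.52502771, 0.0496636 ]), np.float64(12.68699178247371), array([0.00233642, 0.00172052, 0.00247391, 0.00131049]))
[[0.593, 0.273], [0.688, -0.136], [0.462, -0.188], [0.368, 0.224]] (array([0.52795631, 0.04324909]), np.float64(12.875021692997759), array([0.00721851, 0.00540458, 0.00577522, 0.00424798]))
[0.52649201 0.04645634] 12.781006737735733
tab world [ 0.63811774 -0.12920155  0.032     ]
mug [-0.119 -0.306  0.   ]
cup [ 0.058 -0.401  0.   ]
jar [ 0.197 -0.149  0.   ]
timer [0.187 0.043 0.   ]
mill [0.178 0.12  0.   ]
purple [-0.18 -0.45  0.  ]
```

View pics/ov.png

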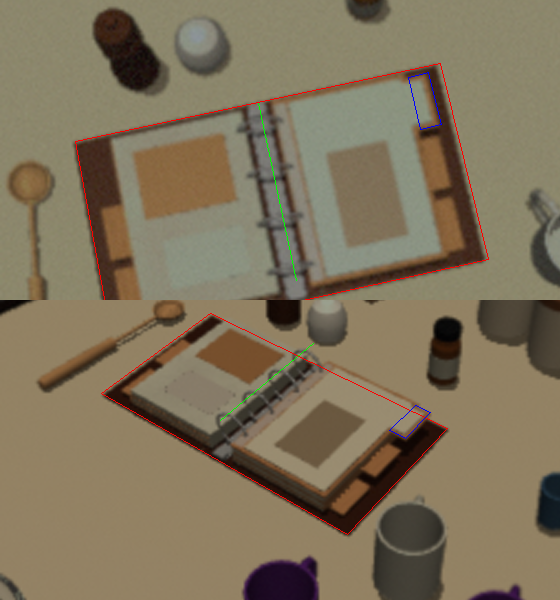

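The overlay fits both views to within about 3 mm, and the right-hand edge, which matters most here, agrees between them. The tab (blue) falls on the uppermost tab. Next I'll plan the motion: fingers shut and tilted 38°, the tip inserted under the tab, then an arc about the ring line. I'll check IK for it before moving.

```bash
cat >> h.py <<'E'
C0=np.array([.526,.0485,0]); FR=R.from_euler('z',12.7,degrees=True).as_matrix()
def tool(y,z,a=38,x=.066,s=1):
    """TCP pose with the fingertip's upper corner at folder (x,y,z), pointing left, a deg down"""
    a=np.radians(a); d=np.array([0,np.cos(a),-np.sin(a)]); n=np.array([0,np.sin(a),np.cos(a)]); zt=np.array([s,0,0])
    M=FR@np.c_[np.cross(d,zt),d,zt]
    return C0+FR@(np.array([x,y,z])-.0095*n), R.from_matrix(M).as_euler('xyz',degrees=True)
def arc(th,r): t=np.radians(th); return -r*np.cos(t), .032+r*np.sin(t)
WP=[(-.181,.0205),(-.181,.045)]+[arc(t,r) for t,r in((18,.178),(30,.172),(42,.164),(54,.156),(66,.15),(78,.147),(90,.145),(102,.145),(114,.145),(126,.145))]
E
python3 - <<'E'
from h import *
for s in(1,-1):
    print("s",s)
    for y,z in [(-.27,.20),(-.27,.0205)]+WP:
        p,o=tool(y,z,s=s); q=env.inverse_kinematics(p,o); print(p.round(3),None if q is None else np.round(q).astype(int).tolist())
for p in([.3,.45,.4],[.45,-.35,.4]): print(env.inverse_kinematics(p,[-90,0,166]))
E
```

```text
s 1
[ 0.651 -0.206  0.193] [-24, 48, 41, -43, -113, -150]
[ 0.651 -0.206  0.013] [-24, 57, 34, -40, -101, -139]
[ 0.631 -0.119  0.013] [-19, 53, 23, -42, -93, -138]
[ 0.631 -0.119  0.038] [-19, 51, 23, -42, -94, -139]
[ 0.629 -0.108  0.08 ] [-18, 47, 23, -43, -96, -142]
[ 0.624 -0.088  0.111] [-17, 44, 22, -44, -97, -144]
[ 0.618 -0.062  0.134] [-15, 42, 20, -45, -96, -146]
[ 0.612 -0.032  0.151] [-13, 39, 18, -46, -95, -148]
[ 0.605 -0.002  0.162] [-11, 37, 16, -46, -94, -149]
[0.598 0.027 0.168] [-9, 35, 14, -47, -92, -150]
[0.592 0.057 0.17 ] [-6, 34, 12, -48, -90, -151]
[0.585 0.087 0.166] [-4, 33, 10, -49, -88, -152]
[0.579 0.115 0.157] [-2, 33, 8, -50, -85, -152]
[0.573 0.14  0.142] [0, 33, 6, -51, -82, -151]
s -1
[ 0.651 -0.206  0.193] [-24, 48, 41, -43, -113, 30]
[ 0.651 -0.206  0.013] [-24, 57, 34, -40, -101, 41]
[ 0.631 -0.119  0.013] [-19, 53, 23, -42, -93, 42]
[ 0.631 -0.119  0.038] [-19, 51, 23, -42, -94, 41]
[ 0.629 -0.108  0.08 ] [-18, 47, 23, -43, -96, 38]
[ 0.624 -0.088  0.111] [-17, 44, 22, -44, -97, 36]
[ 0.618 -0.062  0.134] [-15, 42, 20, -45, -96, 34]
[ 0.612 -0.032  0.151] [-13, 39, 18, -46, -95, 32]
[ 0.605 -0.002  0.162] [-11, 37, 16, -46, -94, 31]
[0.598 0.027 0.168] [-9, 35, 14, -47, -92, 30]
[0.592 0.057 0.17 ] [-6, 34, 12, -48, -90, 29]
[0.585 0.087 0.166] [-4, 33, 10, -49, -88, 28]
[0.579 0.115 0.157] [-2, 33, 8, -50, -85, 28]
[0.573 0.14  0.142] [0, 33, 6, -51, -82, 29]
[ 73.4956735    9.68446672   8.19177228   0.         -88.50730556
   2.5043265 ]
[-2.15964110e+01  1.28321481e+01  1.21625192e+01  2.54444375e-14
 -8.93303710e+01  9.75964110e+01]
```

```bash
python3 - <<'E'
from h import *
env.gripper_to(0.0)
s=env.read_state(); env.goto([.35,.42,.40],[-90,0,166.5])
p,o=tool(-.218,.33,s=-1); env.goto(p,o)
p,_=tool(-.218,.035,s=-1); env.move_straight(p,rate=.2)
p,_=tool(-.218,.0205,s=-1); print("down",env.move_straight(p,rate=.05,force_limit=5))
s=env.read_state(); print(s["clock"],s["position"],p,np.round(s["force"],2),s["opening"])
for n in("side","top"):
    f=env.grab_frame(n); uv=project(f,s["position"])[0].astype(int); print(n,uv)
    u,v=np.clip(uv,[80,70],[560,330]); cv2.imwrite(f"pics/{n}2.png",cv2.resize(f["image"][v-70:v+70,u-80:u+80],None,fx=4,fy=4,interpolation=cv2.INTER_CUBIC))
E
python3 -c "
import cv2,numpy as np
cv2.imwrite('pics/c2.png',cv2.resize(np.hstack([cv2.imread('pics/side2.png'),cv2.imread('pics/top2.png')]),(800,350)))"
```

```text
down False
8.6083 [ 0.63929263 -0.15527751  0.01240254] [ 0.63959759 -0.15536237  0.0130139 ] [ 0.87 -0.06 -0.36] 0.004726537590262925
side [375 217]
top [372 167]
```

View pics/c2.png

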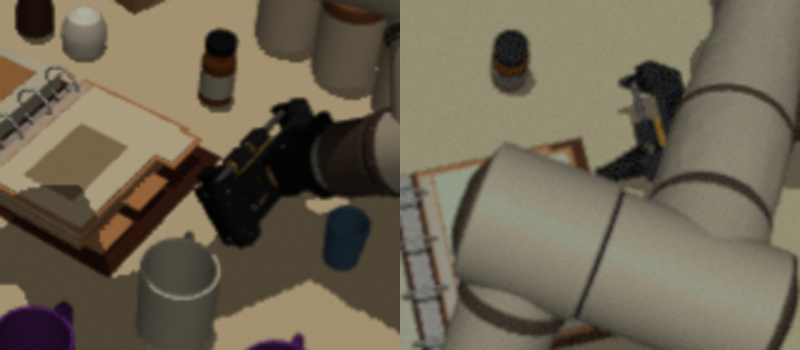

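The side view shows the tip at crop (200,175), on the cover just outside the uppermost tab at (195,145). The mug, cup and jar are clear. I'll insert and raise to about 55°.

```bash
python3 - <<'E'
from h import *
log=lambda t:(lambda s:print(t,round(s["clock"],2),np.round(FR.T@(np.array(s["position"])-C0),3),np.round(s["force"],2)))(env.read_state())
p,o=tool(*WP[0],s=-1); print(env.move_straight(p,rate=.06,force_limit=6)); log("in")
for w in WP[1:6]:
    p,o=tool(*w,s=-1); st=env.move_straight(p,rate=.1,force_limit=10); log(w)
    if st: print("STOP");break
f=env.grab_frame("side"); cv2.imwrite("pics/side3.png",cv2.resize(f["image"][100:300,200:500],None,fx=2.5,fy=2.5,interpolation=cv2.INTER_CUBIC))
E
```

```text
False
in 9.47 [ 0.066 -0.187  0.013] [ 1.27 -0.76  0.03]
(-0.181, 0.045) 9.87 [ 0.066 -0.187  0.039] [ 0.12 -0.39 -0.78]
(np.float64(-0.16928805990053733), np.float64(0.08700502499874063)) 10.45 [ 0.066 -0.175  0.08 ] [ 0.22 -0.79 -0.72]
(np.float64(-0.14895636945092344), np.float64(0.11799999999999998)) 10.97 [ 0.066 -0.154  0.111] [ 0.71 -0.33 -0.43]
(np.float64(-0.12187575137829267), np.float64(0.14173741944285276)) 11.47 [ 0.066 -0.127  0.135] [ 1.35 -0.24  0.8 ]
(np.float64(-0.0916944993576258), np.float64(0.1582066511224918)) 11.97 [ 0.066 -0.097  0.151] [ 0.02 -0.25  0.09]
```

View pics/side3.png

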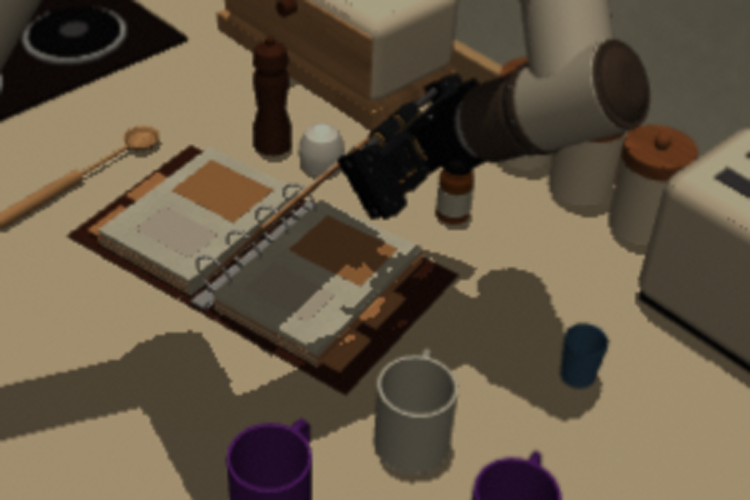

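The divider is now seen nearly edge-on, from the rings at (260,225) up to the fingers at (345,170). It's raised by about 55° and resting on the fingertip, with the orange-patch page uncovered beneath it. I'll continue over the top.

```bash
python3 - <<'E'
from h import *
log=lambda t:(lambda s:print(t,round(s["clock"],2),np.round(FR.T@(np.array(s["position"])-C0),3),np.round(s["force"],2)))(env.read_state())
for w in WP[6:]:
    p,o=tool(*w,s=-1); st=env.move_straight(p,rate=.08,force_limit=10); log(np.round(w,3))
    if st: print("STOP");break
env.dwell(1.0)
f=env.grab_frame("side"); cv2.imwrite("pics/side4.png",cv2.resize(f["image"][100:300,200:500],None,fx=2.5,fy=2.5,interpolation=cv2.INTER_CUBIC))
E
```

```text
[-0.061  0.169] 12.57 [ 0.066 -0.066  0.162] [ 0.7  -0.69  0.03]
[-0.031  0.176] 13.12 [ 0.066 -0.036  0.169] [-0.34  0.53 -1.26]
[-0.     0.177] 13.65 [ 0.066 -0.005  0.17 ] [-0.45  0.51 -0.21]
[0.03  0.174] 14.18 [0.066 0.025 0.166] [-0.38  0.3   0.48]
[0.059 0.164] 14.7 [0.066 0.054 0.157] [-0.06 -0.46 -0.24]
[0.085 0.149] 15.22 [0.066 0.08  0.142] [0.7  0.03 0.16]
```

View pics/side4.png

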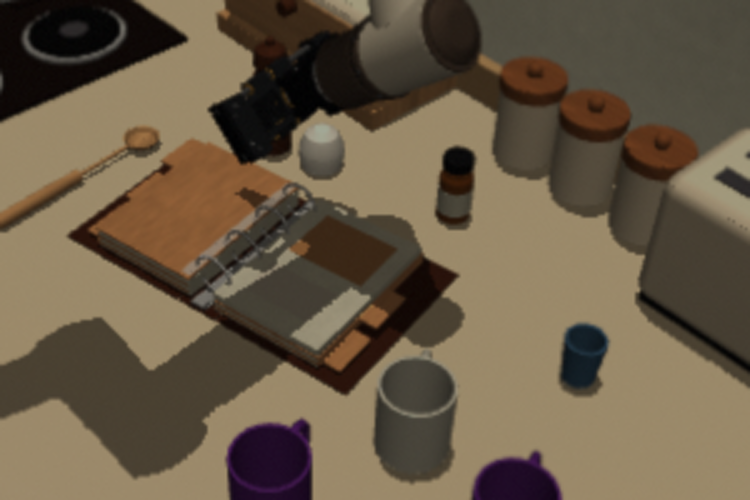

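The divider dropped onto the left pages, orange back up at (200,205), with its tab near (175,155). I'll retract up and to the right, then check flatness and the surroundings from both cameras.

```bash
python3 - <<'E'
from h import *
p,o=tool(-.06,.25,s=-1); env.move_straight(p,rate=.15)
p,o=tool(-.25,.36,s=-1); env.move_straight(p,rate=.25)
q=np.array(env.read_state()["joint_positions"]); q[0]=-75; env.set_joints(q)
s=env.read_state(); print(s["clock"],s["position"],s["force"])
out=[]
T=lambda q:C0+FR@np.array(q)
for n,o in(("top",(190,90)),("side",(180,100))):
    f=env.grab_frame(n); im=f["image"]
    for t in("mug","egg_timer","pepper_mill","spice_jar","spoon","egg_cup","divider_back"):
        print(n,t,[(np.round(d["xyz"],3).tolist(),round(d["score"],2)) for d in env.search_frame(f,t)][:3])
    im=cv2.resize(im[o[1]:o[1]+200,o[0]:o[0]+270],None,fx=2.9,fy=2.9,interpolation=cv2.INTER_CUBIC)
    for pts,col in(([[.118,.216,.003],[.118,-.216,.003],[-.118,-.216,.003],[-.118,.216,.003]],(0,0,255)),([[.1075,.172,.033],[.101,.172,.033],[.101,.196,.033],[.039,.196,.033],[.039,.172,.033],[-.1075,.172,.033],[-.1075,.03,.033],[.1075,.03,.033]],(255,0,0))):
        uv=(project(f,[T(q) for q in pts])-o)*2.9; cv2.polylines(im,[uv.astype(np.int32)],True,col,1)
    out.append(im[:,:560] if 0 else im)
cv2.imwrite("pics/fin.png",cv2.resize(np.hstack(out),(800,296)) if 0 else np.vstack([i[100:400,:600] for i in out]))
E
```

```text
20.725 [ 0.26325976 -0.61908435  0.3520011 ] [ 0.70628545  0.89719991 -0.2983872 ]
top mug [([0.309, -0.256, 0.018], 0.86), ([0.456, -0.434, 0.042], 0.7), ([0.479, -0.28, 0.033], 0.69)]
top egg_timer [([0.699, 0.134, 0.049], 0.71)]
top pepper_mill [([0.673, 0.209, 0.115], 0.7)]
top spice_jar [([0.753, -0.05, 0.087], 0.87), ([0.51, 0.143, 0.031], 0.64)]
top spoon [([0.432, 0.318, 0.016], 0.55)]
top egg_cup [([0.699, 0.134, 0.051], 0.7)]
top divider_back [([0.511, 0.155, 0.037], 0.82)]
side mug [([0.306, -0.248, 0.059], 0.72), ([0.44, -0.432, 0.051], 0.72), ([0.257, -0.462, 0.053], 0.68)]
side egg_timer [([0.699, 0.124, 0.044], 0.66)]
side pepper_mill []
side spice_jar [([0.751, -0.058, 0.07], 0.5)]
side spoon []
side egg_cup []
side divider_back []
```

View pics/fin.png

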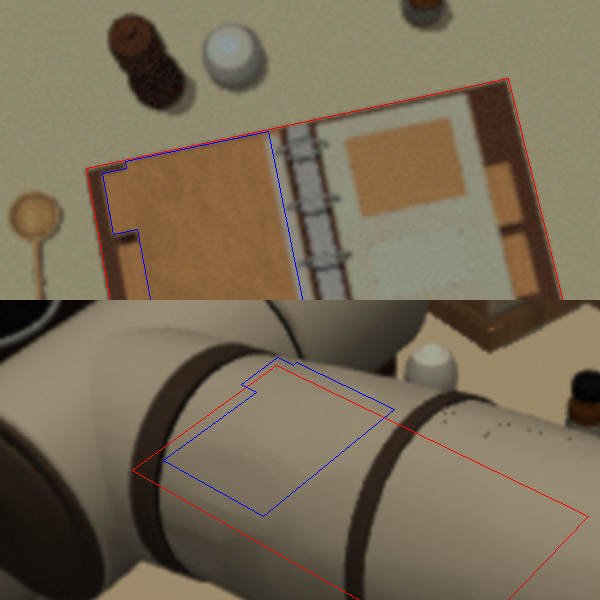

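The top view matches the flat outline and the neighbours haven't moved. The arm blocks the side camera, so I'll swing it away for a height check.

```bash
python3 - <<'E'
from h import *
q=np.array(env.read_state()["joint_positions"]); q[0]=75; env.set_joints(q)
s=env.read_state(); print(s["clock"],s["position"])
T=lambda q:C0+FR@np.array(q)
f=env.grab_frame("side"); o=(180,100)
for t in("mug","spoon","egg_cup","pepper_mill","divider_back"): print(t,[(np.round(d["xyz"],3).tolist(),round(d["score"],2)) for d in env.search_frame(f,t)][:3])
im=cv2.resize(f["image"][100:300,180:450],None,fx=2.9,fy=2.9,interpolation=cv2.INTER_CUBIC)
for a,col in((0,(255,0,0)),(6,(0,255,0))):
    c,sn=np.cos(np.radians(a)),np.sin(np.radians(a))
    pts=[[x,r*c,.0335+r*sn] for x,r in((.1075,.172),(.101,.172),(.101,.196),(.039,.196),(.039,.172),(-.1075,.172),(-.1075,.03),(.1075,.03))]
    cv2.polylines(im,[((project(f,[T(q) for q in pts])-o)*2.9).astype(np.int32)],True,col,1)
cv2.imwrite("pics/fin2.png",im)
E
```

```text
26.05 [0.08389772 0.66743121 0.35191474]
mug [([0.444, -0.43, 0.056], 0.87), ([0.259, -0.46, 0.051], 0.82), ([0.308, -0.248, 0.057], 0.68)]
spoon [([0.416, 0.315, 0.017], 0.67)]
egg_cup [([0.666, -0.333, 0.04], 0.7), ([0.699, 0.125, 0.039], 0.42), ([0.516, 0.009, 0.027], 0.4)]
pepper_mill [([0.67, 0.201, 0.087], 0.65)]
divider_back [([0.503, 0.146, 0.032], 0.86), ([0.75, -0.06, 0.06], 0.67)]
```

View pics/fin2.png

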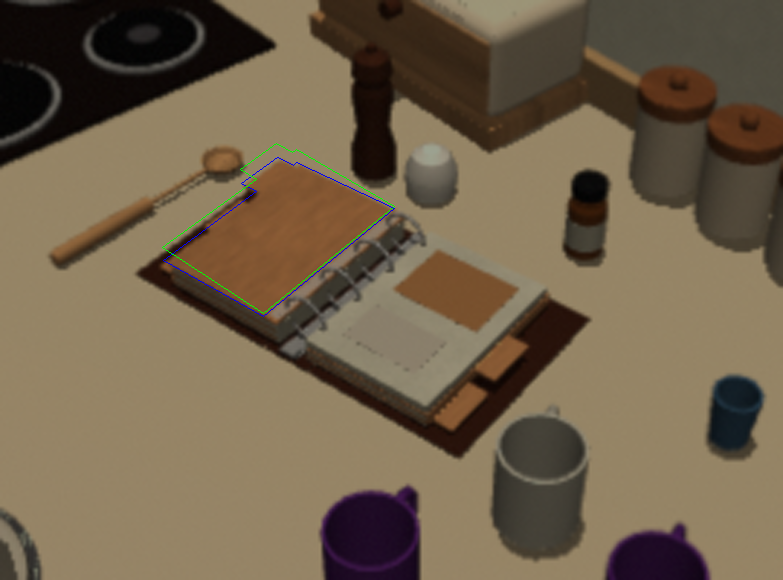

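The board lies on the flat outline (blue), or very slightly below it, and clearly not on the 6° outline (green). Everything else is in place and the arm is clear, so I'm handing in.

```bash
python3 -c "
from workcell import env
env.close_job(); print(env.read_state()['clock'])"
```

```text
the job is handed in; nothing more can be done
the job is handed in; nothing more can be done
```

The top divider now lies flat on the left-hand pages, and I handed the job in at about 26 s of the 48 s allowed. With the fingers shut, I slid the tip under the uppermost tab from the right and pushed the board in an arc about the ring line. Past upright it sank to the left by itself. It was only ever pushed from its back, so nothing was pinched. Tool forces read between moves stayed under about 2 N, and no force limit tripped.

**Last checks:**
- **Divider:** the top view matches the flat outline. The side view, taken with the arm swung away, also fits flat and clearly not a 6° tilt. The board sits a few mm below the predicted outline there, in line with the side camera's 4–7 mm disagreement when I first fitted the folder.
- **Folder and surroundings:** the folder outline still fits in the top view. The trained networks found the timer, mill, jar, mug, spoon and cup within about 5 mm of where they started.
- **Detection gaps:** in the first final check the arm blocked the side camera, so several things were missed there; I repeated that view with the arm out of the way. The top camera's only egg-cup hit in that check was really the timer, but the cup was found correctly from the side.

The hand ended about 0.35 m above the worktop, clear of everything. The job reports no verdict, so these checks are the only confirmation I have.

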